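# Roll-test two tubes under a straightness gauge and reject the bent one

### The job

One of the two metal tubes waiting on the dark plate is bent. Roll each tube gently along the plate towards the yellow gauge: let the straight one roll on under the arms into the channel behind, without lifting it off the plate; when the bent one catches at the gauge, feel it and stop without forcing it, then take it out and lay it flat inside the red tray. Leave the bottle and the meter where they are.

Things in the scene. Friction and masses are not known exactly. Their poses are not given: they have to be found in the camera images.
- tube_1_mid (a point): middle, on the axis, of one of two alike bare metal tubes lying across the plate: 20 mm in diameter, 220 mm long, 0.25 kg, dark band near each end. One of the two is straight; the other has both ends bent up to 5 mm off its axis (middle 80 mm straight): not told which. y axis: along the tube; x and z turn as it rolls.
- tube_2_mid (a point): middle, on the axis, of one of two alike bare metal tubes lying across the plate: 20 mm in diameter, 220 mm long, 0.25 kg, dark band near each end. One of the two is straight; the other has both ends bent up to 5 mm off its axis (middle 80 mm straight): not told which. y axis: along the tube; x and z turn as it rolls.
- tube_1: the same tube as a body (0.25 kg): origin and axes coincide with its _mid point. On the plate the axis lies 40 mm above the table, in the channel 24 mm
- tube_2: the same tube as a body (0.25 kg): origin and axes coincide with its _mid point. On the plate the axis lies 40 mm above the table, in the channel 24 mm
- plate: fixed dark flat plate, top 30 mm above the table. Origin at table height; x: rolling direction, away from the robot; y: along the tubes. Flat top from x = -135 to +100 mm, y = +-128 mm. The tubes wait one behind the other, 60 to 95 mm apart, before the gauge; the one nearer the gauge must go first
- gauge: straightness gauge, axes as the plate's, origin at the plate's when not pushed: two yellow arms 30 mm wide along x, 12 mm thick, 21.5 mm above the plate, over y = 42 to 134 mm on each side, so the 84 mm between them is open to the fingers. Posts 64 mm high outside. It slides to +x up to 25 mm against a 0.7 N/mm spring. Press a tube on it with less than 30 N (about 15 N of push)
- gauge_mouth (a point): fixed point: middle of the gauge's entrance (near edge of the arms, plate x = 45 mm), at a straight tube's axis height, 40 mm above the table. A straight tube rolls on under the arms with under 2 N of push; the bent tube catches at the arms whichever way it is turned, and the push grows by about 0.7 N per mm
- channel_mid (a point): fixed point: axis of a straight tube in the middle of the collecting channel (plate x = 121 mm), 24 mm above the table. The plate drops 16 mm into it at x = 100 mm; it is closed by an end wall at x = 142 to 150 mm and cheeks at y = +-122 mm, both 27 mm high
- reject_tray: fixed red open tray, 300 mm (its x) by 130 mm (its y), 28 mm high, walls and floor 4 mm thick, left of the plate. Origin: centre of its underside. Its long side is about square to the tubes, so a tube must be turned a quarter turn to lie in it
- bottle_mid (a point): bystander: upright white sample bottle, 46 mm wide, 99 mm tall; point half-way up
- tds_meter_mid (a point): bystander: pen-shaped white meter lying flat, 145 mm long, 16 mm high; point at its centre

How it is judged:
By the outcome, as a careful person would: the job done as asked, in the order asked, and still so for the second after the job is handed in, with the robot touching nothing.
It also fails if it takes over 54 s, if anything falls off the work surface, if the arm or the gripper's body presses on something with over 40 N, if the wrist force passes 120 N, or if a joint passes its speed limit or range.

### The arm

A 7-joint arm with a two-finger parallel gripper is mounted at the origin on a cart in front of the work surface, level with it; the furniture and walls round the work are solid. World frame = base frame: x ahead of the robot, y to its left, z up, the work surface at z = 0. Lengths are in m, angles in rad, forces in N, time in s.
With the tool pointing down it reaches from about 0.4 to 0.875 m from the base axis. Payload 19.3 kg.
Tool frame: the origin (TCP) lies at the very end of the fingers, on their centre line; the grasp point (between the pads) lies 19 mm behind it; z points along the fingers, y is the direction in which the jaws open and shut (so a half turn about z gives the same grasp; the last joint's range is limited). The gripper opens to 85 mm and grips with 20 to 120 N. Pads are 22 mm wide; open, the fingers measure 114 mm over their backs; the gripper's body (76 mm by 85 mm) begins 54 mm behind the grasp point. The pads swing forward as they close: fully open they stand 13 mm farther back than shut.
Start: joints at [1.073, 0.521, -0.036, 1.599, 0.021, 1.021, -0.113], TCP at [0.259, -0.569, 0.231] pointing down, gripper open.
Joint ranges: [-2.91, 2.91], [-0.3, 2.13], [-1.5, 1.42], [0.17, 2.43], [-1.26, 4.41], [0.16, 1.93], [-2.52, 2.52]. Speed limits (rad/s): [1.89, 1.89, 2.39, 2.39, 3.01, 3.01, 3.01].

### API

Orientations are given as [roll, pitch, yaw] about the fixed x, y, z axes, in that order (R = Rz(yaw) Ry(pitch) Rx(roll)).
In Python, from workcell import bot gives the robot as it stands.
- The arm moves only by the tool apply_moves, never from a script. Its argument "commands" is a list of rows, each an object with "travel": the shift along the tool's x, y, z in m, a list of three; "twist": the turn, a rotation vector about the tool's x, y, z in degrees, a list of three; "claw": the finger opening in m, from 0 to 0.0854. A call has 1 to 10 rows; each row is the pose to reach, as a shift and turn from the pose commanded when the call began, along the tool's axes at that moment; what a row does not reach only later rows make up. A row lasts 1/10 s, in which the tool goes at most 50 mm and 8.59 degrees, less where a joint would pass 70% of its speed; a pose out of reach is approached as far as the arm can. A call with a gripper value outside its range is refused whole. The fingers move at their own pace and stop on an object; "force" is the grip in N (left out, the last holds). Time passes only in rows, so rows that repeat a pose let the fingers close. It gives the time, the measured TCP pose, the force and the opening at its end, in the units of the state.
- bot.observe(): the state, without advancing time (a new reading comes with each control period).
- bot.grab_frame(name): name is "scene" or "top" or "wrist"; returns a dict with "frame" (384x512x3 uint8, blue, green, red), "fx", "fy", "cx", "cy" (pixels), "pose" (4x4, takes a point from camera to world coordinates); the wrist camera has in their place "tool_from_camera" (4x4, takes a point from camera to tool coordinates, whose origin is the TCP and whose axes are the flange's). Camera axes: x right, y up, looking along -z (the intrinsics and any distortion apply to the point x, -y, -z); pixel columns grow to the right and rows downward; lengths in m; the calibration is good to about 2 mm. The wrist camera is an equidistant fisheye: a pixel r from the principal point sees the ray r / f radians off the axis. A picture is of the moment at which its call begins: read the wrist's pose just before it. There is no depth.
- bot.job_done(): hands the job in, once; it reports no verdict.
The state is a dict: "clock": time; "qpos": joint angles; "qd": joint speeds; "joint_efforts": joint torques, N m; "position": TCP position; "tool_rot": TCP orientation; "force": force on the tool from outside, world axes, zero at the start; "moment": the same for the moment, N m; "grip_width": finger opening in m.
Only numpy, scipy, OpenCV 4.12 (cv2) and the standard library are available. Lean on these libraries where they do the work, as an engineer would, in place of code of your own. Each camera call takes 0.05 s, during which the arm holds its last target.

## Working session

There is one attempt and no reset: what is moved stays moved. The work goes in short steps, Python scripts to look and compute and a tool call to move; the robot and the scene stay as the last step left them, time stands still between calls to the robot, and variables do not carry over. Pictures are saved under pics/ and viewed, and the job is handed in when it is done.

Besides the shell and the picture viewer there is one more tool, called after ">>>" as name(argument=value, ...) on one line, values as JSON. apply_moves: Moves the arm, as the interface text tells. Its arguments: {"type":"object","properties":{"commands":{"type":"array"},"force":{"type":"number"}},"required":["commands"]}

```bash
mkdir -p pics; ls; python3 - <<'E'
from workcell import bot
import cv2
print(bot.observe())
for n in ("scene","top","wrist"):
    f=bot.grab_frame(n); cv2.imwrite(f"pics/{n}0.png",f["frame"]); print(n,{k:v for k,v in f.items() if k!="frame"})
E
```

```text
pics
{'clock': 0.0, 'qpos': array([ 1.07280688,  0.52203919, -0.03634341,  1.59997619,  0.02122454,
        1.02110175, -0.11280341]), 'qd': array([-1.41863257e-03, -1.03376534e-03,  1.73879358e-05,  3.68212877e-04,
       -1.01572213e-03,  4.31991975e-04,  2.04053802e-03]), 'joint_efforts': array([ 2.92282202e-04, -9.27111554e+01,  1.97974853e+00, -3.69925153e+01,
        1.80127082e-02,  8.14740022e-03,  6.44597463e-06]), 'position': array([ 0.25912217, -0.5683956 ,  0.23072126]), 'tool_rot': array([-3.14045781e+00,  9.35592556e-05,  4.27802253e-01]), 'force': array([ 0.55560574, -0.04558849, -0.37884974]), 'moment': array([-0.02551087, -0.05030319, -0.0206652 ]), 'grip_width': 0.08521207116060156}
scene {'fx': 384.22570042610965, 'fy': 384.22570042610965, 'cx': 251.14904734168812, 'cy': 188.81655255186607, 'pose': array([[-0.79419261,  0.25465238, -0.55173387, -0.1279789 ],
       [-0.60733155, -0.36276069,  0.70679068,  0.79964616],
       [-0.02016143,  0.89641333,  0.44276028,  0.63259385],
       [ 0.        ,  0.        ,  0.        ,  1.        ]])}
top {'fx': 365.55446173413486, 'fy': 365.55446173413486, 'cx': 253.90098394140907, 'cy': 197.73017872076113, 'pose': array([[-0.00598367,  0.98510074, -0.17187415,  0.39386326],
       [-0.9998533 , -0.00865233, -0.01478194, -0.10799812],
       [-0.01604881,  0.17176048,  0.98500801,  1.07102569],
       [ 0.        ,  0.        ,  0.        ,  1.        ]])}
wrist {'fx': 297.3186396354542, 'fy': 297.3186396354542, 'cx': 256.5128651172078, 'cy': 189.95790743780205, 'tool_from_camera': array([[-1.03788335e-04,  9.56358657e-01,  2.92195326e-01,
         7.40369399e-02],
       [ 9.99999900e-01, -2.77204092e-05,  4.45931083e-04,
        -9.70550394e-04],
       [ 4.34569826e-04,  2.92195343e-01, -9.56358559e-01,
        -1.41546040e-01],
       [ 0.00000000e+00,  0.00000000e+00,  0.00000000e+00,
         1.00000000e+00]])}
```

View pics/top0.png

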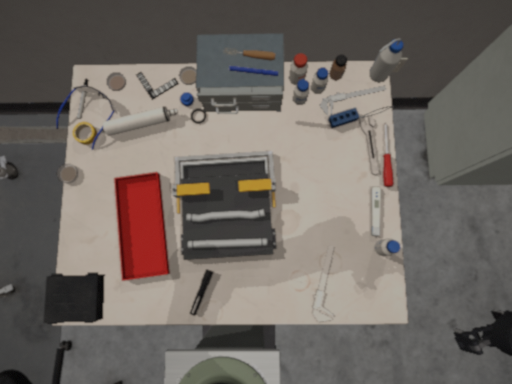

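View pics/scene0.png

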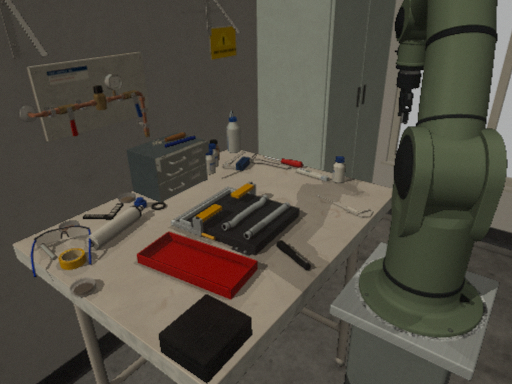

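View pics/wrist0.png

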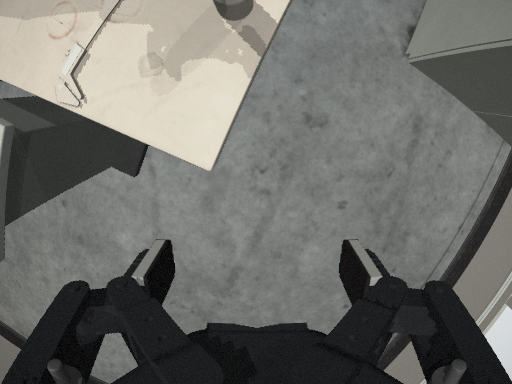

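The top view shows the plate spanning about cols 178–275, rows 152–258. The tubes lie at rows ~215 (nearer the gauge, looks bent) and ~243, with the arms at (193,189) and (255,185) and the red tray at (142,226). Next I'll measure these.

```bash
cat > h.py <<'E'
import numpy as np, cv2
from workcell import bot
def ray(f,uv):
    uv=np.atleast_2d(uv).astype(float)
    d=np.c_[(uv[:,0]-f["cx"])/f["fx"],-(uv[:,1]-f["cy"])/f["fy"],-np.ones(len(uv))]
    T=f["pose"]; return T[:3,3], d@T[:3,:3].T
def onz(f,uv,z):
    o,d=ray(f,uv); return o+d*((z-o[2])/d[:,2])[:,None]
def proj(f,P):
    T=np.linalg.inv(f["pose"]); p=np.atleast_2d(P)@T[:3,:3].T+T[:3,3]
    return np.c_[f["cx"]-f["fx"]*p[:,0]/p[:,2], f["cy"]+f["fy"]*p[:,1]/p[:,2]]
E
python3 - <<'E'
from h import *
f=bot.grab_frame("top"); im=f["frame"]
cv2.imwrite("pics/crop1.png",cv2.resize(im[140:290,105:290],None,fx=4,fy=4,interpolation=cv2.INTER_CUBIC))
hsv=cv2.cvtColor(im,cv2.COLOR_BGR2HSV)
H,S,V=cv2.split(hsv)
def comps(m,amin,z,name,roi=None):
    m=m.astype(np.uint8)
    if roi: k=np.zeros_like(m); k[roi[0]:roi[1],roi[2]:roi[3]]=1; m=m*k
    n,l,s,c=cv2.connectedComponentsWithStats(m)
    for i in range(1,n):
        if s[i,4]<amin: continue
        ys,xs=np.nonzero(l==i); P=onz(f,np.c_[xs,ys],z)[:,:2]
        (cx,cy),(w,h),a=cv2.minAreaRect((P*1000).astype(np.float32))
        b=cv2.boxPoints(((cx,cy),(w,h),a))
        mm=P.mean(0); e,v=np.linalg.eigh(np.cov((P-mm).T))
        print(name,s[i,:5],'rect c',round(cx),round(cy),'size',round(w),round(h),'mean',mm.round(4),'major',v[:,1].round(3))
red=((H<8)|(H>172))&(S>150)&(V>60)
comps(red,200,0.028,'red')
yel=(H>12)&(H<32)&(S>150)&(V>100)
comps(yel,40,0.0635,'yel',(150,210,165,285))
tub=(V>110)&(S<70)
comps(tub,60,0.045,'tube',(203,254,184,270))
dark=(V<75)
comps(dark,500,0.03,'plate',(150,265,172,280))
E
```

```text
red [384 155   9  31 227] rect c 655 -484 size 23 91 mean [ 0.6507 -0.4824] major [-1.     0.014]
red [ 115  173   54  107 4572] rect c 500 233 size 294 129 mean [0.4965 0.2328] major [-0.991 -0.137]
yel [238 179  33  13 366] rect c 607 -94 size 32 91 mean [ 0.6067 -0.0934] major [-0.044  0.999]
yel [177 183  33  13 364] rect c 597 79 size 32 91 mean [0.5969 0.0788] major [-0.057  0.998]
tube [186 209  78  12 462] rect c 524 -9 size 21 219 mean [ 0.5251 -0.0102] major [-0.049  0.999]
tube [188 239  79   8 466] rect c 447 -17 size 17 218 mean [ 0.4472 -0.0186] major [-0.022  1.   ]
plate [ 181  161   95   99 6164] rect c 544 -13 size 273 264 mean [ 0.5419 -0.0118] major [-0.994 -0.108]
```

```bash
sleep 0.1
```

```text
(no output)
```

View pics/crop1.png

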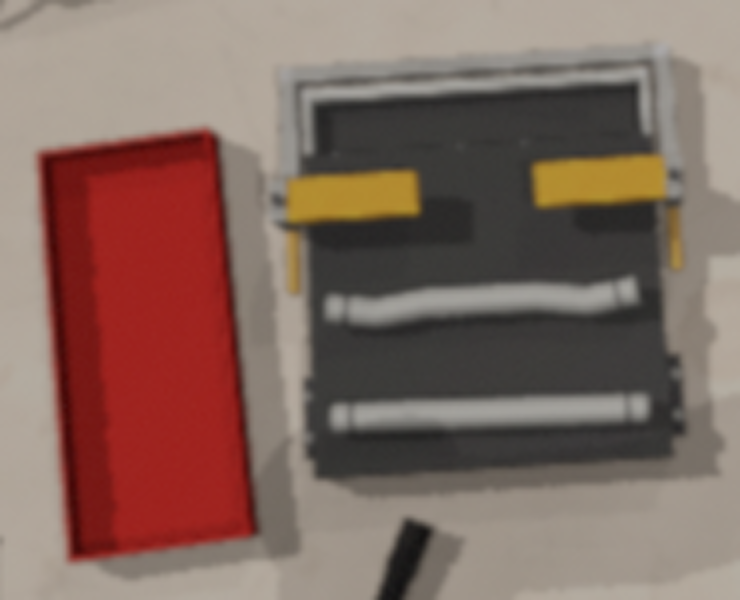

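The rear tube looks straight and the front one bent. Plate yaw is about 3.3°, and the gauge centre is (0.602,-0.007), so the plate origin is about (0.542,-0.011). The tubes are 77 mm apart, which fits the stated range. The tray measures 294x129, also as stated. I'll move above the front tube, straddling it.

```bash
cat >> h.py <<'E'
from scipy.spatial.transform import Rotation as Rn
def go(pos,yaw,src=None):
    s=bot.observe(); R=Rn.from_euler('xyz',s["tool_rot"]); 
    t=R.inv().apply(np.array(pos)-s["position"])
    w=(R.inv()*Rn.from_euler('xyz',[np.pi,0,yaw])).as_rotvec(degrees=True)
    print("clock",round(s["clock"],2),"pos",s["position"].round(4),"rot",s["tool_rot"].round(3),"F",s["force"].round(2),"w",round(s["grip_width"],4))
    print("travel",t.round(4),"twist",w.round(2))
PO=np.array([0.542,-0.0107]); PYAW=0.057
ex=np.array([np.cos(PYAW),np.sin(PYAW)]); ey=np.array([-ex[1],ex[0]])
def pl(x,y): return PO+ex*x+ey*y
def topl(p): d=np.asarray(p)[:2]-PO; return np.array([d@ex,d@ey])
E
python3 - <<'E'
from h import *
print(topl([.5245,-.0097]),topl([.447,-.018]))
go([.525,-.011,.15],1.628)
E
```

```text
[-0.01741461  0.00199534] [-0.09526159 -0.00187608]
clock 0.2 pos [ 0.2592 -0.5685  0.231 ] rot [-3.141  0.     0.428] F [-0.02 -0.1   0.25] w 0.085
travel [ 0.4732 -0.3969  0.0812] twist [-4.000e-02 -2.000e-02 -6.876e+01]
```

>>> apply_moves(commands=[{"travel":[0.473,-0.397,0.0],"twist":[0,0,-68.8],"claw":0.045},{"travel":[0.473,-0.397,0.0],"twist":[0,0,-68.8],"claw":0.045},{"travel":[0.473,-0.397,0.0],"twist":[0,0,-68.8],"claw":0.045},{"travel":[0.473,-0.397,0.0],"twist":[0,0,-68.8],"claw":0.045},{"travel":[0.473,-0.397,0.0],"twist":[0,0,-68.8],"claw":0.045},{"travel":[0.473,-0.397,0.0],"twist":[0,0,-68.8],"claw":0.045},{"travel":[0.473,-0.397,0.02],"twist":[0,0,-68.8],"claw":0.045},{"travel":[0.473,-0.397,0.04],"twist":[0,0,-68.8],"claw":0.045},{"travel":[0.473,-0.397,0.06],"twist":[0,0,-68.8],"claw":0.045},{"travel":[0.473,-0.397,0.08],"twist":[0,0,-68.8],"claw":0.045}], force=40)

```text
clock: 1.2
position: [0.4733, -0.1198, 0.194]
tool_rot: [3.14, 0.0, 1.629]
force: [0.3, -1.3, -0.9]
grip_width: 0.0451
```

```bash
python3 - <<'E'
from h import *
go([.525,-.011,.15],1.628)
E
```

```text
clock 1.2 pos [ 0.4733 -0.1198  0.194 ] rot [3.14  0.    1.629] F [ 0.28 -1.26 -0.94] w 0.0451
travel [0.1056 0.0578 0.044 ] twist [0.08 0.02 0.03]
```

>>> apply_moves(commands=[{"travel":[0.045,0.022,0.02],"twist":[0,0,0],"claw":0.045},{"travel":[0.09,0.045,0.035],"twist":[0,0,0],"claw":0.045},{"travel":[0.105,0.057,0.044],"twist":[0,0,0],"claw":0.045},{"travel":[0.105,0.057,0.044],"twist":[0,0,0],"claw":0.045},{"travel":[0.105,0.057,0.044],"twist":[0,0,0],"claw":0.045}])

```text
clock: 1.7
position: [0.523, -0.0132, 0.1494]
tool_rot: [-3.141, 0.0, 1.629]
force: [0.4, -1.2, 1.1]
grip_width: 0.0452
```

```bash
python3 - <<'E'
from h import *
go([.525,-.011,.15],1.628)
s=bot.observe()
for n in ("wrist","scene"):
    f=bot.grab_frame(n); cv2.imwrite(f"pics/{n}2.png",f["frame"] if n=="wrist" else cv2.resize(f["frame"][150:290,120:340],None,fx=3.5,fy=3.5))
E
```

```text
clock 1.7 pos [ 0.523  -0.0132  0.1494] rot [-3.141  0.     1.629] F [ 0.41 -1.2   1.07] w 0.0452
travel [ 0.0021  0.0021 -0.0006] twist [-0.06  0.    0.08]
```

View pics/wrist2.png

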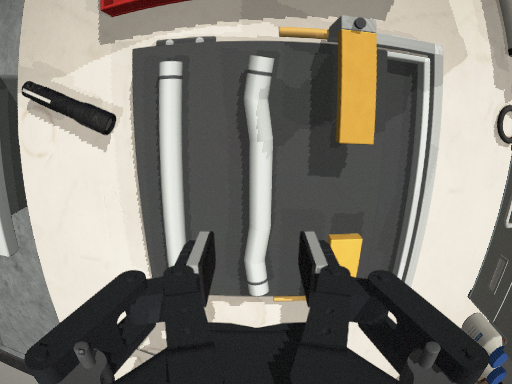

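View pics/scene2.png

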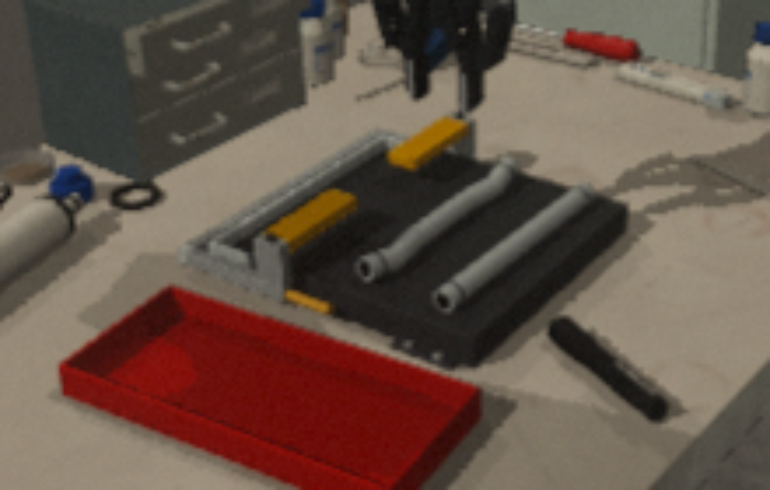

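The wrist view shows the bent tube's middle near col 262 and the straight one near col 173, with the fingers at cols 200 and 315. I'll measure both tubes with it.

```bash
cat >> h.py <<'E'
def wpts(f,s,uv,z):
    uv=np.atleast_2d(uv).astype(float)
    a=np.c_[uv[:,0]-f["cx"],uv[:,1]-f["cy"]]; r=np.linalg.norm(a,axis=1)+1e-9; th=r/f["fx"]
    d=np.c_[a[:,0]/r*np.sin(th),-a[:,1]/r*np.sin(th),-np.cos(th)]
    T=f["tool_from_camera"]; R=Rn.from_euler('xyz',s["tool_rot"]).as_matrix()
    o=s["position"]+R@T[:3,3]; d=d@(R@T[:3,:3]).T
    return o+d*((z-o[2])/d[:,2])[:,None]
E
python3 - <<'E'
from h import *
s=bot.observe(); f=bot.grab_frame("wrist"); hsv=cv2.cvtColor(f["frame"],cv2.COLOR_BGR2HSV)
m=((hsv[...,2]>120)&(hsv[...,1]<60)).astype(np.uint8); m[:, :150]=0;m[:, 285:]=0; m[:55]=0
print(s["position"])
for r in range(80,271,20):
    c=np.nonzero(m[r])[0]; g=np.split(c,np.nonzero(np.diff(c)>3)[0]+1)
    for k in g:
        if 12<len(k)<40:
            P=wpts(f,s,[(k.min()+k.max()+1)/2-.5,r],.042) if 1 else 0
            print(r,k.min(),k.max(),P[0].round(4),topl(P[0]).round(4))
m=((hsv[...,0]>12)&(hsv[...,0]<32)&(hsv[...,1]>150)&(hsv[...,2]>100)).astype(np.uint8)
n,l,st,c=cv2.connectedComponentsWithStats(m)
for i in range(1,n):
    if st[i,4]>300:
        ys,xs=np.nonzero(l==i); P=wpts(f,s,np.c_[xs,ys],.0635); print(st[i],[ (round(float(v[0])),round(float(v[1]))) for v in cv2.boxPoints(cv2.minAreaRect((P[:,:2]*1000).astype(np.float32)))])
E
```

```text
[ 0.52298241 -0.01445342  0.14995648]
80 159 181 [0.4437 0.0775 0.042 ] [-0.0931  0.0936]
80 247 269 [0.5181 0.079  0.042 ] [-0.0188  0.0909]
100 159 180 [0.4439 0.0602 0.042 ] [-0.0939  0.0764]
100 245 267 [0.5174 0.0621 0.042 ] [-0.0204  0.0741]
120 159 180 [0.4442 0.0429 0.042 ] [-0.0945  0.0591]
120 248 270 [0.5208 0.0455 0.042 ] [-0.0179  0.0573]
140 160 180 [0.4448 0.0255 0.042 ] [-0.0949  0.0417]
140 250 272 [0.5235 0.0287 0.042 ] [-0.0162  0.0404]
160 161 181 [0.4457 0.0078 0.042 ] [-0.0951  0.0239]
160 250 271 [0.5241 0.0115 0.042 ] [-0.0166  0.0232]
180 162 182 [ 0.4463 -0.0104  0.042 ] [-0.0955  0.0057]
180 250 271 [ 0.5251 -0.0062  0.042 ] [-0.0166  0.0055]
200 163 182 [ 0.4463 -0.0293  0.042 ] [-0.0966 -0.0131]
200 250 270 [ 0.5258 -0.0245  0.042 ] [-0.017  -0.0129]
220 164 184 [ 0.4469 -0.0491  0.042 ] [-0.0971 -0.0329]
220 250 270 [ 0.527  -0.0437  0.042 ] [-0.0169 -0.0321]
240 166 185 [ 0.4474 -0.07    0.042 ] [-0.0978 -0.0538]
240 248 267 [ 0.5259 -0.0642  0.042 ] [-0.0192 -0.0524]
260 245 264 [ 0.5242 -0.086   0.042 ] [-0.022  -0.0742]
[ 339   28   37  114 3919] [(579, 126), (584, 35), (614, 37), (608, 128)]
[ 329  232   33   46 1020] [(586, -44), (591, -92), (621, -90), (617, -41)]
```

The wrist camera gives the same positions to about 2 mm: bent mid (0.525,-0.0115), straight mid (0.446,-0.018), arm edge at plate x≈0.045. Now descending to straddle.

>>> apply_moves(commands=[{"travel":[0.003,0.002,0.03],"twist":[0,0,0],"claw":0.036},{"travel":[0.003,0.002,0.06],"twist":[0,0,0],"claw":0.036},{"travel":[0.003,0.002,0.085],"twist":[0,0,0],"claw":0.036},{"travel":[0.003,0.002,0.1],"twist":[0,0,0],"claw":0.036},{"travel":[0.003,0.002,0.108],"twist":[0,0,0],"claw":0.036},{"travel":[0.003,0.002,0.113],"twist":[0,0,0],"claw":0.036},{"travel":[0.003,0.002,0.117],"twist":[0,0,0],"claw":0.036},{"travel":[0.003,0.002,0.117],"twist":[0,0,0],"claw":0.036},{"travel":[0.003,0.002,0.117],"twist":[0,0,0],"claw":0.036}])

```text
clock: 2.75
position: [0.5254, -0.0103, 0.0333]
tool_rot: [3.141, 0.0, 1.628]
force: [-1.1, 0.2, 1.0]
grip_width: 0.0357
```

```bash
python3 - <<'E'
from h import *
go([.525,-.0115,.032],1.628)
print(topl(bot.observe()["position"]))
E
```

```text
clock 2.75 pos [ 0.5254 -0.0103  0.0333] rot [3.141 0.    1.628] F [-1.08  0.25  0.95] w 0.0357
travel [-0.0011 -0.0005  0.0013] twist [0.04 0.   0.02]
[-0.01656763  0.00129786]
```

>>> apply_moves(commands=[{"travel":[-0.001,0.003,0.001],"twist":[0,0,0],"claw":0.036},{"travel":[-0.001,0.006,0.001],"twist":[0,0,0],"claw":0.036},{"travel":[-0.001,0.009,0.001],"twist":[0,0,0],"claw":0.036},{"travel":[-0.001,0.013,0.001],"twist":[0,0,0],"claw":0.036},{"travel":[-0.001,0.017,0.001],"twist":[0,0,0],"claw":0.036},{"travel":[-0.001,0.021,0.001],"twist":[0,0,0],"claw":0.036},{"travel":[-0.001,0.025,0.001],"twist":[0,0,0],"claw":0.036},{"travel":[-0.001,0.029,0.001],"twist":[0,0,0],"claw":0.036},{"travel":[-0.001,0.033,0.001],"twist":[0,0,0],"claw":0.036},{"travel":[-0.001,0.037,0.001],"twist":[0,0,0],"claw":0.036}])

```text
clock: 3.75
position: [0.5623, -0.0091, 0.0317]
tool_rot: [-3.141, 0.0, 1.628]
force: [-1.4, 0.1, -0.9]
grip_width: 0.0362
```

```bash
python3 - <<'E'
from h import *
go([.525,-.0115,.032],1.628)
print(topl(bot.observe()["position"]))
f=bot.grab_frame("wrist"); cv2.imwrite("pics/w3.png",f["frame"])
E
```

```text
clock 3.75 pos [ 0.5623 -0.0091  0.0317] rot [-3.141  0.     1.628] F [-1.36  0.05 -0.86] w 0.0362
travel [-0.0002 -0.0374 -0.0003] twist [-0.02  0.    0.03]
[0.02034552 0.00040945]
```

View pics/w3.png

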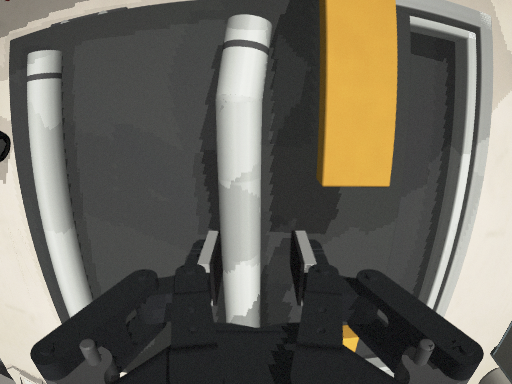

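The tube rests against the rear finger (col 220) and rolls with it, its bent end now raised. The arm's near edge is at col 320.

>>> apply_moves(commands=[{"travel":[0,0.003,0],"twist":[0,0,0],"claw":0.036},{"travel":[0,0.006,0],"twist":[0,0,0],"claw":0.036},{"travel":[0,0.009,0],"twist":[0,0,0],"claw":0.036},{"travel":[0,0.012,0],"twist":[0,0,0],"claw":0.036},{"travel":[0,0.014,0],"twist":[0,0,0],"claw":0.036},{"travel":[0,0.016,0],"twist":[0,0,0],"claw":0.036}])

```text
clock: 4.4
position: [0.5782, -0.0082, 0.0317]
tool_rot: [-3.141, 0.0, 1.629]
force: [-1.7, -0.4, 1.0]
grip_width: 0.0362
```

>>> apply_moves(commands=[{"travel":[0,0.002,0],"twist":[0,0,0],"claw":0.036},{"travel":[0,0.004,0],"twist":[0,0,0],"claw":0.036},{"travel":[0,0.006,0],"twist":[0,0,0],"claw":0.036}])

```text
clock: 4.7
position: [0.5842, -0.0078, 0.0318]
tool_rot: [3.142, 0.0, 1.629]
force: [-2.1, -0.4, 1.4]
grip_width: 0.0356
```

>>> apply_moves(commands=[{"travel":[0,0.002,0],"twist":[0,0,0],"claw":0.036},{"travel":[0,0.004,0],"twist":[0,0,0],"claw":0.036}])

```text
clock: 4.9
position: [0.5881, -0.0076, 0.0317]
tool_rot: [-3.141, -0.0, 1.629]
force: [-1.4, -0.2, 1.3]
grip_width: 0.0359
```

>>> apply_moves(commands=[{"travel":[0,0.002,0],"twist":[0,0,0],"claw":0.036},{"travel":[0,0.004,0],"twist":[0,0,0],"claw":0.036}])

```text
clock: 5.1
position: [0.5917, -0.0074, 0.0316]
tool_rot: [-3.141, 0.0, 1.629]
force: [-5.5, -0.6, 0.7]
grip_width: 0.0362
```

```bash
python3 - <<'E'
from h import *
for i in range(1):
    s=bot.observe(); print(s["force"],topl(s["position"]))
f=bot.grab_frame("wrist"); cv2.imwrite("pics/w4.png",f["frame"])
print(bot.observe()["force"])
E
```

```text
[-5.52271117 -0.63090307  0.66846441] [0.04982737 0.00042705]
[-4.0488045  -0.80594493 -0.64332049]
```

View pics/w4.png

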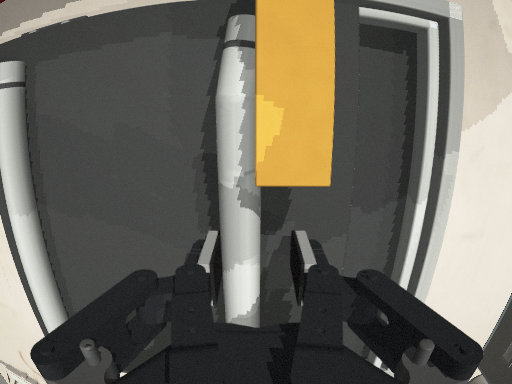

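The tube has reached the arm's near edge (col 257), and the push is up from about 1.5 N to 4–5.5 N. One more small step will confirm that it grows like the spring.

>>> apply_moves(commands=[{"travel":[0,0.002,0],"twist":[0,0,0],"claw":0.036},{"travel":[0,0.004,0],"twist":[0,0,0],"claw":0.036},{"travel":[0,0.004,0],"twist":[0,0,0],"claw":0.036}])

```text
clock: 5.45
position: [0.5953, -0.0072, 0.0314]
tool_rot: [-3.14, 0.0, 1.629]
force: [-6.8, 0.4, -0.2]
grip_width: 0.036
```

```bash
python3 - <<'E'
from h import *
s=bot.observe(); print(s["force"],topl(s["position"]))
f=bot.grab_frame("wrist"); cv2.imwrite("pics/w5.png",f["frame"])
print(bot.observe()["force"])
E
```

```text
[-6.81181064  0.42803187 -0.24418323] [0.05342463 0.00044282]
[-6.39352396  0.47734224 -0.72209507]
```

View pics/w5.png

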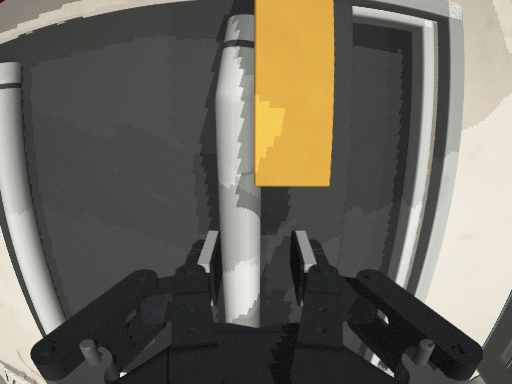

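It's caught. The push grew to about 6.5 N and the gauge moved with the tube, its edge staying at col 256 against the tube. I'll stop pushing, ease back so the gauge returns, then close on the middle clear of the arms.

>>> apply_moves(commands=[{"travel":[0,-0.002,0],"twist":[0,0,0],"claw":0.036},{"travel":[0,-0.004,0],"twist":[0,0,0],"claw":0.036},{"travel":[0,-0.006,0],"twist":[0,0,0],"claw":0.036},{"travel":[0,-0.008,0],"twist":[0,0,0],"claw":0.036},{"travel":[0,-0.011,0],"twist":[0,0,0],"claw":0.036},{"travel":[0,-0.014,0],"twist":[0,0,0],"claw":0.036},{"travel":[0,-0.018,0],"twist":[0,0,0],"claw":0.036},{"travel":[0,-0.022,0],"twist":[0,0,0],"claw":0.036},{"travel":[0,-0.022,0],"twist":[0,0,0],"claw":0.036}])

```text
clock: 6.4
position: [0.5735, -0.0085, 0.0318]
tool_rot: [-3.141, 0.0, 1.629]
force: [-0.9, -0.2, -0.1]
grip_width: 0.0357
```

>>> apply_moves(commands=[{"travel":[0,0,0],"twist":[0,0,0],"claw":0.03},{"travel":[0,0,0],"twist":[0,0,0],"claw":0.025},{"travel":[0,0,0],"twist":[0,0,0],"claw":0.02},{"travel":[0,0,0],"twist":[0,0,0],"claw":0.01},{"travel":[0,0,0],"twist":[0,0,0],"claw":0.01},{"travel":[0,0,0],"twist":[0,0,0],"claw":0.01}], force=60)

```text
clock: 7.0
position: [0.574, -0.0085, 0.0318]
tool_rot: [-3.141, 0.0, 1.628]
force: [-3.1, 0.3, 5.8]
grip_width: 0.0177
```

```bash
python3 - <<'E'
from h import *
s=bot.observe(); print(s["force"],topl(s["position"]),s["position"],s["grip_width"])
f=bot.grab_frame("wrist"); cv2.imwrite("pics/w6.png",f["frame"])
E
```

```text
[-3.13514371  0.26504594  5.78885401] [0.03204254 0.00042083] [ 0.57396652 -0.00845442  0.03182857] 0.017666846457041942
```

View pics/w6.png

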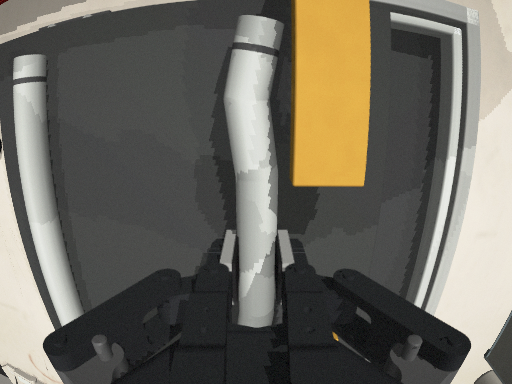

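The opening is 17.7 mm, slightly under the 20 mm tube. The tube is clear of the arm (tube cols 235–275, arm at 293). I'll test the grip with a small lift while backing off.

>>> apply_moves(commands=[{"travel":[0,-0.005,-0.002],"twist":[0,0,0],"claw":0.01},{"travel":[0,-0.01,-0.004],"twist":[0,0,0],"claw":0.01},{"travel":[0,-0.015,-0.007],"twist":[0,0,0],"claw":0.01},{"travel":[0,-0.018,-0.01],"twist":[0,0,0],"claw":0.01},{"travel":[0,-0.018,-0.01],"twist":[0,0,0],"claw":0.01}])

```text
clock: 7.55
position: [0.5559, -0.0096, 0.0423]
tool_rot: [3.141, 0.0, 1.629]
force: [0.5, -0.3, -2.6]
grip_width: 0.018
```

```bash
python3 - <<'E'
from h import *
s=bot.observe(); print(s["force"],topl(s["position"]),s["position"],s["grip_width"])
f=bot.grab_frame("wrist"); cv2.imwrite("pics/w7.png",f["frame"])
f=bot.grab_frame("scene"); cv2.imwrite("pics/s7.png",cv2.resize(f["frame"][150:290,120:340],None,fx=3.5,fy=3.5))
E
```

```text
[ 0.52718829 -0.34667808 -2.58151065] [0.01393151 0.00032541] [ 0.55589034 -0.00958145  0.04225777] 0.017957033568256595
```

View pics/w7.png

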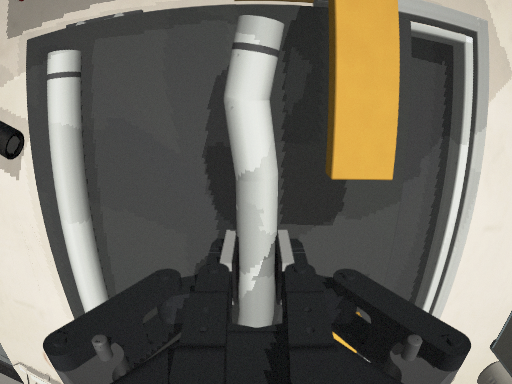

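View pics/s7.png

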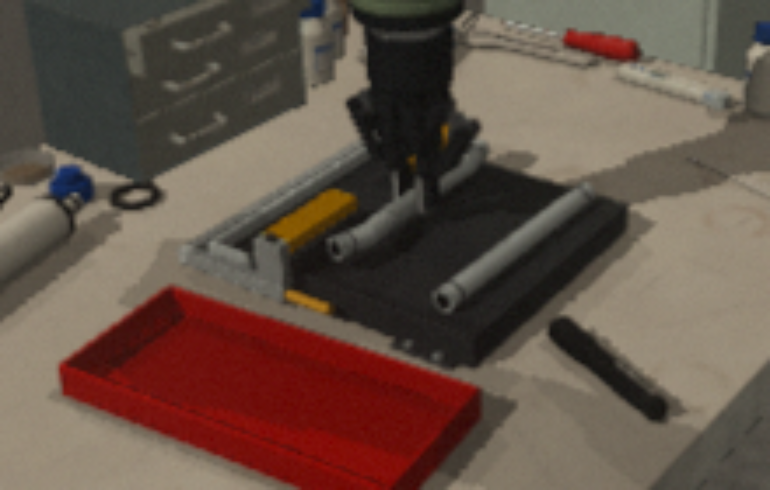

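It's held: the extra downward force of about 2.5 N matches 0.25 kg. Now carrying it to the tray.

```bash
python3 - <<'E'
from h import *
go([.499,.233,.13],1.628+np.radians(94.6))
E
```

```text
clock 7.65 pos [ 0.5563 -0.0095  0.0419] rot [3.141 0.    1.629] F [-0.75 -0.17 -1.69] w 0.0176
travel [ 0.2454 -0.0432 -0.0881] twist [ 2.000e-02  2.000e-02 -9.457e+01]
```

>>> apply_moves(commands=[{"travel":[0,0,-0.03],"twist":[0,0,0],"claw":0.01},{"travel":[0,0,-0.065],"twist":[0,0,0],"claw":0.01},{"travel":[0.02,-0.01,-0.09],"twist":[0,0,-4],"claw":0.01},{"travel":[0.05,-0.015,-0.1],"twist":[0,0,-12],"claw":0.01},{"travel":[0.08,-0.02,-0.1],"twist":[0,0,-20],"claw":0.01},{"travel":[0.11,-0.025,-0.1],"twist":[0,0,-28],"claw":0.01},{"travel":[0.14,-0.03,-0.1],"twist":[0,0,-36],"claw":0.01},{"travel":[0.17,-0.035,-0.1],"twist":[0,0,-44],"claw":0.01},{"travel":[0.2,-0.04,-0.1],"twist":[0,0,-52],"claw":0.01},{"travel":[0.225,-0.043,-0.1],"twist":[0,0,-60],"claw":0.01}])

```text
clock: 8.65
position: [0.4997, 0.2143, 0.1418]
tool_rot: [3.141, -0.0, 2.682]
force: [0.8, 0.4, -2.1]
grip_width: 0.0179
```

```bash
python3 - <<'E'
from h import *
go([.499,.233,.1],1.628+np.radians(94.6))
E
```

```text
clock 8.65 pos [0.4997 0.2143 0.1418] rot [ 3.141 -0.     2.682] F [ 0.85  0.37 -2.06] w 0.0179
travel [0.0089 0.0164 0.0418] twist [ 3.00e-02  0.00e+00 -3.42e+01]
```

>>> apply_moves(commands=[{"travel":[0.004,0.008,0],"twist":[0,0,-8],"claw":0.01},{"travel":[0.009,0.016,0.01],"twist":[0,0,-16],"claw":0.01},{"travel":[0.009,0.016,0.02],"twist":[0,0,-24],"claw":0.01},{"travel":[0.009,0.016,0.03],"twist":[0,0,-32],"claw":0.01},{"travel":[0.009,0.016,0.042],"twist":[0,0,-34],"claw":0.01},{"travel":[0.009,0.016,0.042],"twist":[0,0,-34],"claw":0.01}])

```text
clock: 9.25
position: [0.4988, 0.2305, 0.0982]
tool_rot: [-3.141, -0.002, -3.016]
force: [-0.3, -0.6, -1.8]
grip_width: 0.0181
```

```bash
python3 - <<'E'
from h import *
go([.499,.233,.03],1.628+np.radians(94.6))
f=bot.grab_frame("wrist"); cv2.imwrite("pics/w8.png",f["frame"])
f=bot.grab_frame("scene"); cv2.imwrite("pics/s8.png",cv2.resize(f["frame"][150:310,100:320],None,fx=3.5,fy=3.5))
E
```

```text
clock 9.25 pos [0.4988 0.2305 0.0982] rot [-3.141e+00 -2.000e-03 -3.016e+00] F [-0.3  -0.64 -1.82] w 0.0181
travel [-0.0007  0.0025  0.0682] twist [-0.02 -0.13 -0.7 ]
```

View pics/w8.png

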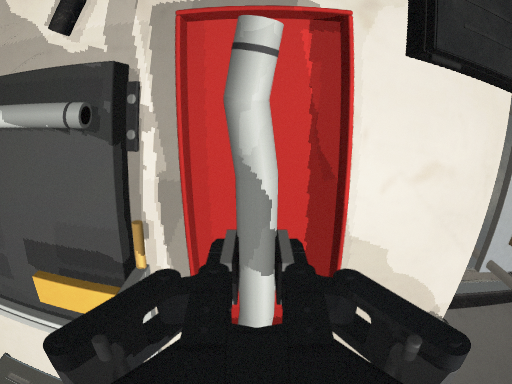

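View pics/s8.png

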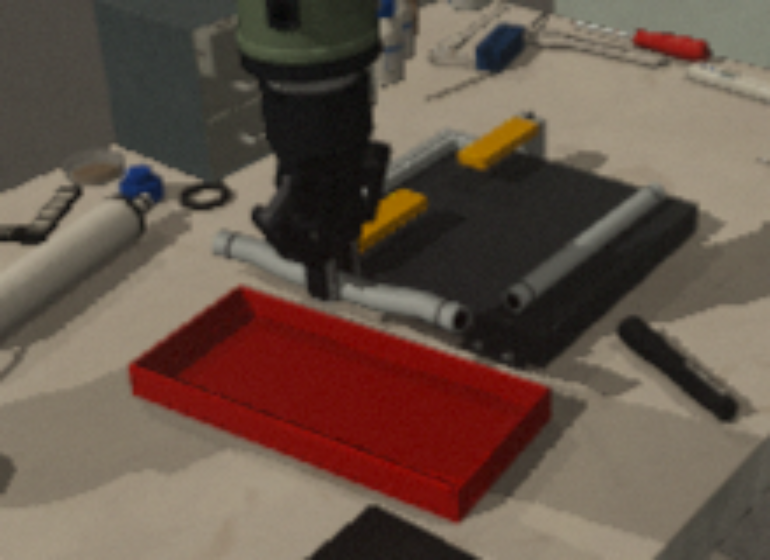

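The tube (cols 235–280) is over the tray (cols 178–352) and lined up with it. The gauge is back in place. Lowering.

>>> apply_moves(commands=[{"travel":[0,0.002,0.025],"twist":[0,0,-0.7],"claw":0.01},{"travel":[0,0.002,0.045],"twist":[0,0,-0.7],"claw":0.01},{"travel":[0,0.002,0.06],"twist":[0,0,-0.7],"claw":0.01},{"travel":[0,0.002,0.07],"twist":[0,0,-0.7],"claw":0.01},{"travel":[0,0.002,0.077],"twist":[0,0,-0.7],"claw":0.01},{"travel":[0,0.002,0.082],"twist":[0,0,-0.7],"claw":0.01},{"travel":[0,0.002,0.086],"twist":[0,0,-0.7],"claw":0.01},{"travel":[0,0.002,0.086],"twist":[0,0,-0.7],"claw":0.01}])

```text
clock: 10.15
position: [0.4991, 0.233, 0.0136]
tool_rot: [-3.142, -0.0, -3.002]
force: [0.1, 0.2, -2.2]
grip_width: 0.0181
```

>>> apply_moves(commands=[{"travel":[0,0,0.002],"twist":[0,0,0],"claw":0.01},{"travel":[0,0,0.004],"twist":[0,0,0],"claw":0.01},{"travel":[0,0,0.004],"twist":[0,0,0],"claw":0.01}])

```text
clock: 10.45
position: [0.4991, 0.2329, 0.0097]
tool_rot: [-3.142, -0.0, -3.002]
force: [-0.5, -0.2, -1.4]
grip_width: 0.0175
```

>>> apply_moves(commands=[{"travel":[0,0,0.001],"twist":[0,0,0],"claw":0.01},{"travel":[0,0,0.002],"twist":[0,0,0],"claw":0.01},{"travel":[0,0,0.002],"twist":[0,0,0],"claw":0.01}])

```text
clock: 10.75
position: [0.499, 0.233, 0.0077]
tool_rot: [-3.142, -0.0, -3.002]
force: [-0.3, -0.1, -1.5]
grip_width: 0.0178
```

>>> apply_moves(commands=[{"travel":[0,0,0],"twist":[0,0,0],"claw":0.02},{"travel":[0,0,0],"twist":[0,0,0],"claw":0.026},{"travel":[0,0,0],"twist":[0,0,0],"claw":0.036},{"travel":[0,0,0],"twist":[0,0,0],"claw":0.045},{"travel":[0,0,0],"twist":[0,0,0],"claw":0.045},{"travel":[0,0,-0.01],"twist":[0,0,0],"claw":0.045},{"travel":[0,0,-0.03],"twist":[0,0,0],"claw":0.045},{"travel":[0,0,-0.07],"twist":[0,0,0],"claw":0.045},{"travel":[0,0,-0.11],"twist":[0,0,0],"claw":0.045},{"travel":[0,0,-0.14],"twist":[0,0,0],"claw":0.045}], force=40)

```text
clock: 11.75
position: [0.4991, 0.2334, 0.1507]
tool_rot: [3.141, 0.001, -3.001]
force: [0.1, -0.2, -0.5]
grip_width: 0.045
```

```bash
python3 - <<'E'
from h import *
p=pl(-.0955,0); print(p); go([*p,.15],1.628)
f=bot.grab_frame("wrist"); cv2.imwrite("pics/w9.png",f["frame"])
E
```

```text
[ 0.4466551  -0.01614055]
clock 11.75 pos [0.4991 0.2334 0.1507] rot [ 3.141e+00  1.000e-03 -3.001e+00] F [ 0.1  -0.2  -0.55] w 0.045
travel [ 0.0868 -0.2398  0.0005] twist [9.000e-02 3.000e-02 9.477e+01]
```

View pics/w9.png

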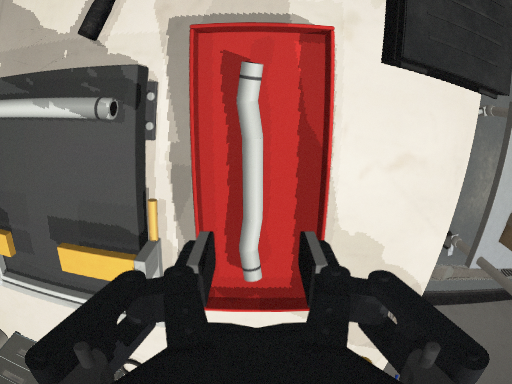

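The bent tube lies flat in the tray, cols 240–265. Now the straight one.

>>> apply_moves(commands=[{"travel":[0.01,-0.03,0],"twist":[0,0,8.5],"claw":0.036},{"travel":[0.02,-0.055,0],"twist":[0,0,17],"claw":0.036},{"travel":[0.03,-0.08,0],"twist":[0,0,25.5],"claw":0.036},{"travel":[0.04,-0.105,0],"twist":[0,0,34],"claw":0.036},{"travel":[0.05,-0.13,0],"twist":[0,0,42.5],"claw":0.036},{"travel":[0.058,-0.155,0],"twist":[0,0,51],"claw":0.036},{"travel":[0.066,-0.18,0],"twist":[0,0,59.5],"claw":0.036},{"travel":[0.075,-0.205,0],"twist":[0,0,68],"claw":0.036},{"travel":[0.083,-0.23,0],"twist":[0,0,76.5],"claw":0.036},{"travel":[0.087,-0.24,0],"twist":[0,0,85],"claw":0.036}])

```text
clock: 12.8
position: [0.4458, -0.0189, 0.1483]
tool_rot: [-3.142, 0.001, 1.79]
force: [-1.9, 0.6, 0.2]
grip_width: 0.0365
```

>>> apply_moves(commands=[{"travel":[0,0,0],"twist":[0,0,8.5],"claw":0.036},{"travel":[0,0,0],"twist":[0,0,9.8],"claw":0.036},{"travel":[0,0,0],"twist":[0,0,9.8],"claw":0.036},{"travel":[0,0,0],"twist":[0,0,9.8],"claw":0.036}])

```text
clock: 13.2
position: [0.4464, -0.0164, 0.1479]
tool_rot: [3.141, -0.0, 1.631]
force: [0.9, 0.9, 0.7]
grip_width: 0.0358
```

```bash
python3 - <<'E'
from h import *
p=pl(-.0955,-.001); print(p); go([*p,.032],1.628)
s=bot.observe(); f=bot.grab_frame("wrist"); cv2.imwrite("pics/w10.png",f["frame"])
hsv=cv2.cvtColor(f["frame"],cv2.COLOR_BGR2HSV)
m=((hsv[...,2]>120)&(hsv[...,1]<60)).astype(np.uint8)
for r in range(100,221,30):
    c=np.nonzero(m[r])[0]; g=np.split(c,np.nonzero(np.diff(c)>3)[0]+1)
    for k in g:
        if 12<len(k)<40:
            P=wpts(f,s,[(k.min()+k.max())/2,r],.042); print(r,k.min(),k.max(),P[0].round(4),topl(P[0]).round(4))
E
```

```text
[ 0.44671207 -0.01713893]
clock 13.2 pos [ 0.4464 -0.0164  0.1479] rot [ 3.141 -0.     1.631] F [0.92 0.87 0.66] w 0.0358
travel [-0.0008  0.0002  0.1159] twist [ 0.01 -0.01  0.18]
100 3 20 [0.1802 0.0672 0.042 ] [-0.3568  0.0984]
100 249 271 [0.4438 0.0605 0.042 ] [-0.094   0.0767]
100 479 511 [0.6878 0.0962 0.042 ] [0.1516 0.0984]
130 11 25 [0.1895 0.0344 0.042 ] [-0.3494  0.0651]
130 179 213 [0.3916 0.0329 0.042 ] [-0.1477  0.0521]
130 248 270 [0.4445 0.0354 0.042 ] [-0.0947  0.0516]
130 477 511 [0.6916 0.0645 0.042 ] [0.1537 0.0665]
160 247 268 [0.4449 0.0099 0.042 ] [-0.0958  0.0261]
160 474 511 [0.6971 0.0324 0.042 ] [0.1573 0.0342]
190 15 30 [ 0.1863 -0.0324  0.042 ] [-0.3563 -0.0014]
190 246 267 [ 0.4456 -0.0167  0.042 ] [-0.0966 -0.0005]
220 13 33 [ 0.1775 -0.0693  0.042 ] [-0.3672 -0.0378]
220 245 265 [ 0.446  -0.0449  0.042 ] [-0.0978 -0.0287]
```

View pics/w10.png

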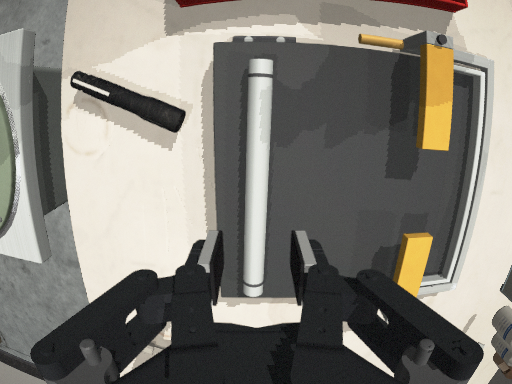

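The straight tube is at cols 245–270, centred between the fingers and about 2° off square to the plate. The flat pad should square it up. Descending.

>>> apply_moves(commands=[{"travel":[-0.001,0,0.03],"twist":[0,0,0],"claw":0.036},{"travel":[-0.001,0,0.06],"twist":[0,0,0],"claw":0.036},{"travel":[-0.001,0,0.085],"twist":[0,0,0],"claw":0.036},{"travel":[-0.001,0,0.1],"twist":[0,0,0],"claw":0.036},{"travel":[-0.001,0,0.107],"twist":[0,0,0],"claw":0.036},{"travel":[-0.001,0,0.112],"twist":[0,0,0],"claw":0.036},{"travel":[-0.001,0,0.116],"twist":[0,0,0],"claw":0.036},{"travel":[-0.001,0,0.116],"twist":[0,0,0],"claw":0.036}])

```text
clock: 14.05
position: [0.4466, -0.0178, 0.0319]
tool_rot: [3.141, -0.0, 1.627]
force: [0.1, 0.2, -0.1]
grip_width: 0.0361
```

>>> apply_moves(commands=[{"travel":[0,0.002,0],"twist":[0,0,0],"claw":0.036},{"travel":[0,0.004,0],"twist":[0,0,0],"claw":0.036},{"travel":[0,0.006,0],"twist":[0,0,0],"claw":0.036},{"travel":[0,0.009,0],"twist":[0,0,0],"claw":0.036},{"travel":[0,0.012,0],"twist":[0,0,0],"claw":0.036},{"travel":[0,0.016,0],"twist":[0,0,0],"claw":0.036},{"travel":[0,0.02,0],"twist":[0,0,0],"claw":0.036},{"travel":[0,0.024,0],"twist":[0,0,0],"claw":0.036},{"travel":[0,0.028,0],"twist":[0,0,0],"claw":0.036},{"travel":[0,0.032,0],"twist":[0,0,0],"claw":0.036}])

```text
clock: 15.05
position: [0.4787, -0.0159, 0.0317]
tool_rot: [3.142, -0.0, 1.627]
force: [-0.9, -0.9, -0.2]
grip_width: 0.0361
```

```bash
python3 - <<'E'
from h import *
go([.5,-.013,.032],1.628); print(topl(bot.observe()["position"]))
f=bot.grab_frame("wrist"); cv2.imwrite("pics/w11.png",f["frame"])
E
```

```text
clock 15.05 pos [ 0.4787 -0.0159  0.0317] rot [ 3.142 -0.     1.627] F [-0.93 -0.88 -0.21] w 0.0361
travel [ 0.0017  0.0214 -0.0003] twist [ 0.   -0.   -0.07]
[-0.0634553  -0.00159906]
```

View pics/w11.png

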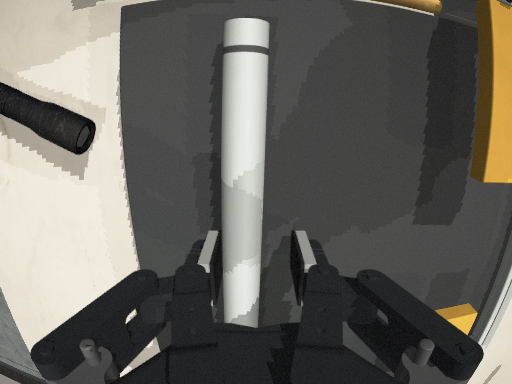

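It rolls with the finger and is now square to it.

>>> apply_moves(commands=[{"travel":[0,0.004,0],"twist":[0,0,0],"claw":0.036},{"travel":[0,0.008,0],"twist":[0,0,0],"claw":0.036},{"travel":[0,0.012,0],"twist":[0,0,0],"claw":0.036},{"travel":[0,0.016,0],"twist":[0,0,0],"claw":0.036},{"travel":[0,0.02,0],"twist":[0,0,0],"claw":0.036},{"travel":[0,0.024,0],"twist":[0,0,0],"claw":0.036},{"travel":[0,0.028,0],"twist":[0,0,0],"claw":0.036},{"travel":[0,0.032,0],"twist":[0,0,0],"claw":0.036},{"travel":[0,0.036,0],"twist":[0,0,0],"claw":0.036},{"travel":[0,0.04,0],"twist":[0,0,0],"claw":0.036}])

```text
clock: 16.1
position: [0.5186, -0.0137, 0.0317]
tool_rot: [-3.142, -0.0, 1.627]
force: [0.5, 0.1, 0.1]
grip_width: 0.0364
```

>>> apply_moves(commands=[{"travel":[0,0.004,0],"twist":[0,0,0],"claw":0.036},{"travel":[0,0.008,0],"twist":[0,0,0],"claw":0.036},{"travel":[0,0.012,0],"twist":[0,0,0],"claw":0.036},{"travel":[0,0.016,0],"twist":[0,0,0],"claw":0.036},{"travel":[0,0.02,0],"twist":[0,0,0],"claw":0.036},{"travel":[0,0.024,0],"twist":[0,0,0],"claw":0.036},{"travel":[0,0.028,0],"twist":[0,0,0],"claw":0.036},{"travel":[0,0.032,0],"twist":[0,0,0],"claw":0.036},{"travel":[0,0.036,0],"twist":[0,0,0],"claw":0.036},{"travel":[0,0.04,0],"twist":[0,0,0],"claw":0.036}])

```text
clock: 17.1
position: [0.5586, -0.0115, 0.0317]
tool_rot: [3.142, -0.0, 1.627]
force: [-0.7, -0.6, 0.1]
grip_width: 0.0359
```

```bash
python3 - <<'E'
from h import *
go([.56,-.0097,.032],1.628); print(topl(bot.observe()["position"]))
f=bot.grab_frame("wrist"); cv2.imwrite("pics/w12.png",f["frame"])
E
```

```text
clock 17.1 pos [ 0.5586 -0.0115  0.0317] rot [ 3.142 -0.     1.627] F [-0.66 -0.56  0.11] w 0.0359
travel [ 0.0017  0.0015 -0.0003] twist [ 0.   -0.   -0.07]
[ 0.01650002 -0.0017073 ]
```

View pics/w12.png

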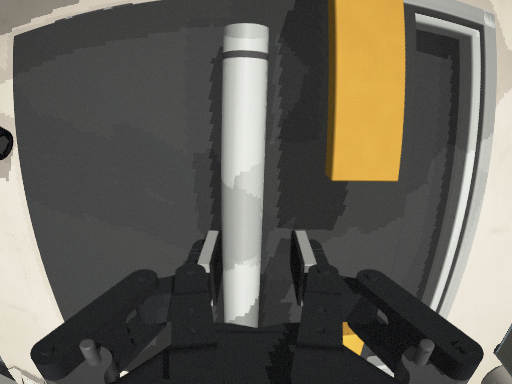

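Square and running free at under 1 N. Next, under the arms in checked steps.

>>> apply_moves(commands=[{"travel":[0,0.004,0],"twist":[0,0,0],"claw":0.036},{"travel":[0,0.008,0],"twist":[0,0,0],"claw":0.036},{"travel":[0,0.012,0],"twist":[0,0,0],"claw":0.036},{"travel":[0,0.016,0],"twist":[0,0,0],"claw":0.036},{"travel":[0,0.02,0],"twist":[0,0,0],"claw":0.036},{"travel":[0,0.024,0],"twist":[0,0,0],"claw":0.036},{"travel":[0,0.027,0],"twist":[0,0,0],"claw":0.036},{"travel":[0,0.03,0],"twist":[0,0,0],"claw":0.036}])

```text
clock: 17.95
position: [0.5884, -0.0098, 0.0317]
tool_rot: [-3.141, -0.0, 1.627]
force: [-0.7, -0.7, 0.1]
grip_width: 0.0363
```

>>> apply_moves(commands=[{"travel":[0,0.003,0],"twist":[0,0,0],"claw":0.036},{"travel":[0,0.006,0],"twist":[0,0,0],"claw":0.036}])

```text
clock: 18.15
position: [0.5944, -0.0095, 0.0317]
tool_rot: [-3.142, 0.0, 1.627]
force: [-0.4, 0.1, 0.6]
grip_width: 0.036
```

>>> apply_moves(commands=[{"travel":[0,0.003,0],"twist":[0,0,0],"claw":0.036},{"travel":[0,0.006,0],"twist":[0,0,0],"claw":0.036}])

```text
clock: 18.35
position: [0.6004, -0.0092, 0.0317]
tool_rot: [-3.142, 0.0, 1.627]
force: [-0.6, -0.6, 0.3]
grip_width: 0.0362
```

```bash
python3 - <<'E'
from h import *
print(topl(bot.observe()["position"]),bot.observe()["force"])
f=bot.grab_frame("wrist"); cv2.imwrite("pics/w13.png",f["frame"])
E
```

```text
[ 0.05837789 -0.00178519] [-0.56669693 -0.6076738   0.26182541]
```

View pics/w13.png

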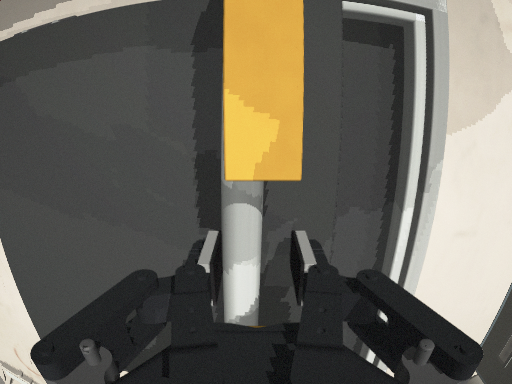

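It passes under the arms at about 0.6 N. On to the channel.

>>> apply_moves(commands=[{"travel":[0,0.004,0],"twist":[0,0,0],"claw":0.036},{"travel":[0,0.008,0],"twist":[0,0,0],"claw":0.036},{"travel":[0,0.012,0],"twist":[0,0,0],"claw":0.036},{"travel":[0,0.016,0],"twist":[0,0,0],"claw":0.036},{"travel":[0,0.02,0],"twist":[0,0,0],"claw":0.036},{"travel":[0,0.024,0],"twist":[0,0,0],"claw":0.036},{"travel":[0,0.028,0],"twist":[0,0,0],"claw":0.036},{"travel":[0,0.032,0],"twist":[0,0,0],"claw":0.036},{"travel":[0,0.036,0],"twist":[0,0,0],"claw":0.036},{"travel":[0,0.04,0],"twist":[0,0,0],"claw":0.036}])

```text
clock: 19.4
position: [0.6404, -0.0069, 0.0317]
tool_rot: [-3.142, -0.0, 1.627]
force: [-0.3, -0.3, 0.9]
grip_width: 0.0361
```

>>> apply_moves(commands=[{"travel":[0,0.003,0],"twist":[0,0,0],"claw":0.036},{"travel":[0,0.006,0],"twist":[0,0,0],"claw":0.036},{"travel":[0,0.009,0],"twist":[0,0,0],"claw":0.036},{"travel":[0,0.012,0],"twist":[0,0,0],"claw":0.036}])

```text
clock: 19.8
position: [0.6523, -0.0062, 0.0317]
tool_rot: [3.142, -0.0, 1.627]
force: [0.8, 0.6, 0.7]
grip_width: 0.0359
```

```bash
python3 - <<'E'
from h import *
print(topl(bot.observe()["position"]),bot.observe()["force"])
f=bot.grab_frame("wrist"); cv2.imwrite("pics/w14.png",f["frame"])
E
```

```text
[ 0.11039971 -0.00181711] [0.82619063 0.56470046 0.71366443]
```

View pics/w14.png

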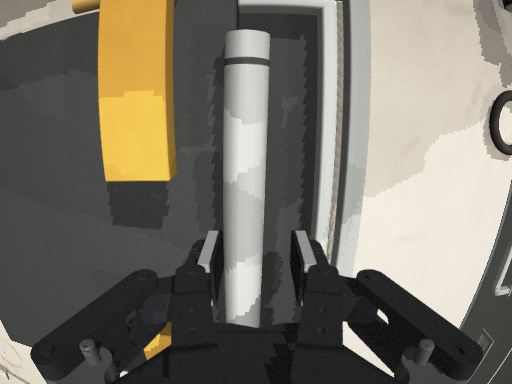

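The tube is right at the drop edge (col 240). A few more mm.

>>> apply_moves(commands=[{"travel":[0,0.002,0],"twist":[0,0,0],"claw":0.036},{"travel":[0,0.004,0],"twist":[0,0,0],"claw":0.036},{"travel":[0,0.006,0],"twist":[0,0,0],"claw":0.036},{"travel":[0,0.006,0],"twist":[0,0,0],"claw":0.036}])

```text
clock: 20.25
position: [0.6583, -0.0059, 0.0317]
tool_rot: [3.141, -0.0, 1.627]
force: [-0.0, 0.5, -0.9]
grip_width: 0.0359
```

```bash
python3 - <<'E'
from h import *
print(topl(bot.observe()["position"]),bot.observe()["force"])
f=bot.grab_frame("wrist"); cv2.imwrite("pics/w15.png",f["frame"])
E
```

```text
[ 0.11637973 -0.00178727] [-0.01819662  0.47611957 -0.94498068]
```

View pics/w15.png

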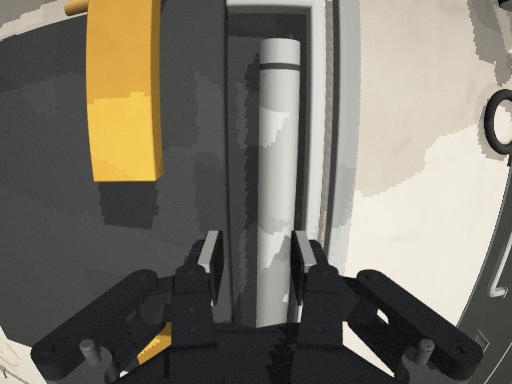

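It has dropped into the channel, at cols 260–300. Lifting clear.

>>> apply_moves(commands=[{"travel":[0,0,-0.005],"twist":[0,0,0],"claw":0.036},{"travel":[0,0,-0.015],"twist":[0,0,0],"claw":0.036},{"travel":[0,0,-0.04],"twist":[0,0,0],"claw":0.036},{"travel":[0,0,-0.08],"twist":[0,0,0],"claw":0.036},{"travel":[0,0,-0.12],"twist":[0,0,0],"claw":0.036},{"travel":[0,-0.03,-0.15],"twist":[0,0,0],"claw":0.036},{"travel":[0,-0.08,-0.16],"twist":[0,0,0],"claw":0.036},{"travel":[0,-0.1,-0.16],"twist":[0,0,0],"claw":0.036},{"travel":[0,-0.1,-0.16],"twist":[0,0,0],"claw":0.036}])

```text
clock: 21.2
position: [0.5562, -0.0121, 0.1935]
tool_rot: [3.141, 0.001, 1.627]
force: [0.6, 0.8, -0.5]
grip_width: 0.0361
```

```bash
python3 - <<'E'
from h import *
s=bot.observe(); print(s["position"],s["force"])
f=bot.grab_frame("wrist"); cv2.imwrite("pics/w16.png",f["frame"])
for r in (80,): pass
g=bot.grab_frame("scene"); cv2.imwrite("pics/s16.png",cv2.resize(g["frame"],(768,576)))
hsv=cv2.cvtColor(f["frame"],cv2.COLOR_BGR2HSV)
m=((hsv[...,0]>12)&(hsv[...,0]<32)&(hsv[...,1]>150)&(hsv[...,2]>100)).astype(np.uint8)
n,l,st,c=cv2.connectedComponentsWithStats(m)
for i in range(1,n):
    if st[i,4]>300:
        ys,xs=np.nonzero(l==i); P=wpts(f,s,np.c_[xs,ys],.0635); print(st[i],topl(P.mean(0)).round(4))
m=((hsv[...,2]>120)&(hsv[...,1]<60)).astype(np.uint8)
for r in (100,140,180):
    c=np.nonzero(m[r])[0]; 
    for k in np.split(c,np.nonzero(np.diff(c)>3)[0]+1):
        if 8<len(k)<40:
            P=wpts(f,s,[(k.min()+k.max())/2,r],.026); print(r,k.min(),k.max(),topl(P[0]).round(4))
E
```

```text
[ 0.55619273 -0.01209539  0.19349406] [ 0.55286473  0.75035762 -0.49382227]
[ 291   37   33   98 3133] [0.0594 0.0887]
[285 215  33  78 891] [ 0.0554 -0.0668]
100 22 32 [-0.2793  0.0989]
100 358 370 [0.1282 0.0789]
100 478 488 [0.3002 0.0974]
140 354 368 [0.1269 0.0352]
180 350 364 [ 0.1257 -0.0099]
```

View pics/w16.png

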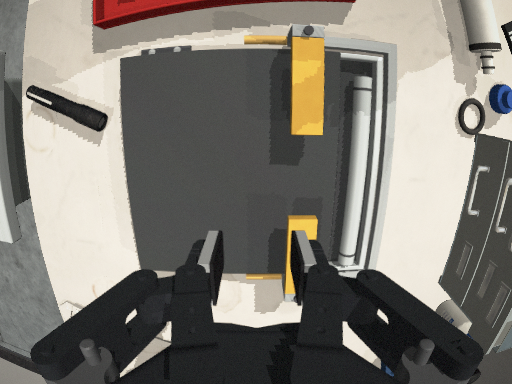

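View pics/s16.png

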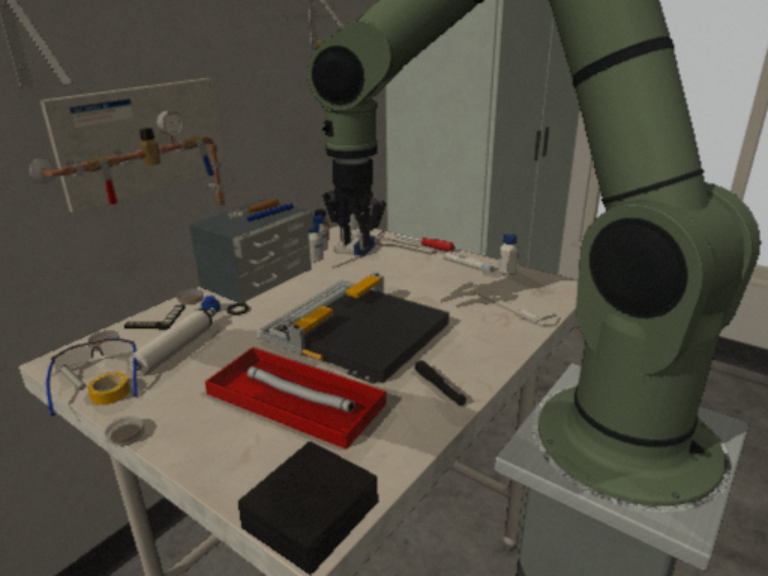

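The straight tube lies in the channel (wrist cols 350–370, plate x≈126 mm) and the bent one lies flat in the tray. The gauge is home at x≈59, and the bottle and meter are untouched. Handing in.

```bash
python3 - <<'E'
from workcell import bot
print(bot.job_done()); print(bot.observe()["clock"])
E
```

```text
the job is handed in; nothing more can be done
None
the job is handed in; nothing more can be done
```

Both tubes are where you asked, and the job was handed in at about 21 s of the 54 s allowed.

- **Bent tube (the front one):** I rolled it to the gauge, where the push rose from about 1.5 N to 6.5–6.8 N and the gauge moved with it. I stopped there, eased back, gripped it by the middle, turned it a quarter turn and laid it flat in the red tray.
- **Straight tube:** I rolled it along the plate without gripping or lifting it. It passed under the arms at under 1 N and dropped into the channel.

**Last checks:**
- The wrist view shows the straight tube in the channel at plate x ≈ 126 mm (middle 121, limits 110–132). It lies along the tube direction to within about 2°.
- The gauge arms average x ≈ 57 mm against a nominal 60. The lower reading is from the arm partly hidden by a finger, so I take the gauge as back home.
- The scene view shows the bent tube flat in the tray. The bottle and meter look unmoved, judged by eye only.
- The gripper is 190 mm up and touching nothing.

**One reading disagreed:** the gripper showed about 17.7 mm on the 20 mm tube. I tested the grip with a small lift before carrying it, and it held.

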